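# Make up two breakfast trays at the buffet

## Robot

A 6-joint arm with a two-finger parallel gripper is mounted at the origin on the work surface. World frame = base frame: x ahead of the robot, y to its left, z up, the work surface at z = 0. Lengths are in mm, angles in degrees, forces in N, time in s.
With the tool pointing down it reaches from about 350 to 850 mm from the base axis. Payload 8.1 kg.
Tool frame: the origin (TCP) lies at the very end of the fingers, on their centre line; the grasp point (between the pads) lies 19 mm behind it (pinch_z is the z of the grasp point in the tool frame, in mm); z points along the fingers, y is the direction in which the jaws open and shut (so a half turn about z gives the same grasp; the last joint's range is limited). The gripper opens to 85 mm and grips with 20 to 120 N. Pads are 22 mm wide; open, the fingers measure 114 mm over their backs; the gripper's body (76 mm by 85 mm) begins 54 mm behind the grasp point. The pads swing forward as they close: fully open they stand 13 mm farther back than shut.
Start: joints at [67.586, 7.471, 85.268, -0, 87.261, -4.893], TCP at [180.612, 572.175, 231.292] pointing down, gripper open.
Joint ranges: [-169.43, 169.43], [-51.17, 129.36], [1.28, 143.12], [-76.62, 256.62], [0, 156.53], [-152.29, 152.29]. Speed limits (degrees/s): [136.94, 136.94, 159.86, 180, 180, 180].

## Interface

Orientations are given as [roll, pitch, yaw] about the fixed x, y, z axes, in that order (R = Rz(yaw) Ry(pitch) Rx(roll)).
In Python, from bench import * gives the robot as it stands.
- The arm moves only by the shell command python3 -m creep 'ROWS' [FORCE]. ROWS is a JSON object of lists of equal length, an entry for each row: "translation": the shift along the tool's x, y, z in mm, a list of three; "rotation": the turn, a rotation vector about the tool's x, y, z in rad, a list of three; "claw": the finger opening in mm, from 0 to 85.4. In form: {"translation": [[dx, dy, dz], ...], "rotation": [[ax, ay, az], ...], "claw": [claw, ...]}. A call has 1 to 10 rows; each row shifts and turns the commanded pose from where the row before left it, along the tool's axes as they then stand; what a row does not reach is not made up. A row lasts 1/10 s, in which the tool goes at most 50 mm and 8.59 degrees, less where a joint would pass 70% of its speed; a pose out of reach is approached as far as the arm can. A call is refused whole if a number of a shift passes 50 or a number of a turn 0.15, either way. A call with a gripper value outside its range is refused whole. The fingers move at their own pace and stop on an object; FORCE is the grip in N (left out, the last holds). Time passes only in rows, so rows that do not move let the fingers close. It gives the time, the measured TCP pose, the force and the opening at its end, in the units of the state.
- sense(): the state, without advancing time (a new reading comes with each control period).
- snapshot(name): name is "side" or "top"; returns a dict with "frame" (400x640x3 uint8, red, green, blue), "intrinsics" (3x3 intrinsics, pixels), "extrinsics" (4x4, takes a point from camera to world coordinates). Camera axes: x right, y up, looking along -z (the intrinsics and any distortion apply to the point x, -y, -z); pixel columns grow to the right and rows downward; lengths in mm; the calibration is good to about 2 mm. A picture is of the moment at which its call begins. There is no depth.
- hand_in(): hands the job in, once; it reports no verdict.
The state is a dict: "time": time; "joint_pos": joint angles; "qd": joint speeds; "joint_efforts": joint torques, N m; "tool_pos": TCP position; "tcp_rot": TCP orientation; "ft_force": force on the tool from outside, world axes, zero at the start; "wrist_torque": the same for the moment, N m; "finger_gap": finger opening in mm.
Only numpy, scipy, OpenCV 4.12 (cv2) and the standard library are available. Lean on these libraries where they do the work, as an engineer would, in place of code of your own. Each camera call takes 0.05 s, during which the arm holds its last target.

## Task

Make up the two breakfast settings. On the oblong steel tray stand the white ceramic holder, with the tapered steel sauce cup nested in it, and the pepper mill; on the round wooden board stand the jam jar and the syrup bottle, everything upright and let go. Let the cup down gently so that it sits loosely in its holder, neither pressed nor dropped in and jammed, and leave the wooden block, the square white dish and the salt shaker where they stand.

Things in the scene. Friction and masses are not known exactly. Their poses are not given: they have to be found in the camera images.
- holder_center (a point): White ceramic cup holder: short open tapered sleeve, 45 mm tall, wider at the top, with a floor. Outside diameter 49 mm at the foot, 67 mm at the rim; wall 5 mm; bore about 39 mm wide at the floor and 55 mm at the mouth; floor 5 mm thick. This point is its centre, 22.5 mm above its underside; z up. Stands upright, loose, about 250 g.
- cup_center (a point): Steel sauce cup, open on top, 88 mm tall: lower 46 mm taper from 41 mm diameter at the foot to 59 mm, upper 42 mm straight, 59 mm. This point: its centre, 44 mm above its underside; z up. Loose, 120 g. In the holder it rests on the taper, its foot about 9 mm above the holder's underside (this point about 30 mm above the holder's centre), its upper 52 mm standing out; pressed down or dropped in it jams.
- mill_center (a point): Dark wooden pepper mill: upright, nearly straight cylinder 50 mm in diameter and 90 mm tall with a groove near the top and a domed head. This point is its centre, 45 mm above its underside; z up. Loose, about 180 g.
- jar_center (a point): Squat amber jam jar with a flat brass lid: 58 mm diameter below (the widest up to 28 mm), lid 52 mm diameter, 58 mm tall. This point is its centre, 29 mm above its underside; z up. Loose, about 200 g.
- syrup_center (a point): Amber glass syrup bottle with a white paper label, a narrow neck and a white cap: body 52 mm diameter up to 54 mm, then shoulder and neck; 88 mm tall. This point is its centre, 44 mm above its underside; z up. Loose, about 220 g.
- oblong_tray: Oblong stainless steel serving tray, 240 mm by 140 mm, fixed to the counter. Origin: centre of its underside; x along its long side, y along its short side, z up. Its floor is 4 mm above the counter, its rim 14 mm high and 4 mm thick (232 by 132 mm inside).
- round_board: Round light wooden serving board, 200 mm in diameter, fixed to the counter. Origin: centre of its underside, z up. Its floor is 6 mm above the counter, its rim 14 mm high and 6 mm thick (188 mm diameter inside).
- block_center (a point): Bystander: plain light wooden block, 45 mm cube, with a dark slot on top, loose on the counter among the stock. This point is its centre; z up. Leave it.
- dish_center (a point): Bystander: small square white ceramic dish, 56 by 56 mm, 30 mm tall, open on top, loose on the counter among the stock. This point is at its middle, 15 mm above its underside; z up. Leave it.
- shaker_center (a point): Bystander: slim steel salt shaker, 38 mm in diameter, 70 mm tall, with a pointed closed top, loose on the counter among the stock. This point is on its axis, 35 mm above its underside; z up. Leave it.
There are look-alikes about, which are no part of the job. Leave any purple or red look-alike of the part that bears jar_center alone.

How it is judged (in metres and radians):
At the end, for the whole second after the job is handed in: Holder and mill upright on the oblong tray's floor, jar and syrup on the round board's floor (height within 4 mm); the cup nested in the holder (axes within 8 mm, centre 25 to 35 mm above its centre, not jammed: under 30 N between them); all within 0.12 rad of upright, released and at rest (x of holder_center in the frame of oblong_tray between -0.1 and 0.1 m and y of holder_center in the frame of oblong_tray between -0.05 and 0.05 m and z of holder_center in the frame of oblong_tray between 0.0225 and 0.0305 m and angle between each of holder_center, mill_center, jar_center, syrup_center, cup_center's own z axis and vertical below 0.12 rad and linear speed of each of holder, mill, jar, syrup, cup below 0.02 m/s and x of mill_center in the frame of oblong_tray between -0.1 and 0.1 m and y of mill_center in the frame of oblong_tray between -0.05 and 0.05 m and z of mill_center in the frame of oblong_tray between 0.045 and 0.053 m and horizontal distance between each of jar_center, syrup_center and round_board below 0.075 m and z of jar_center in the frame of round_board between 0.031 and 0.039 m and z of syrup_center in the frame of round_board between 0.046 and 0.054 m and horizontal distance between cup_center and holder_center below 0.008 m and z of cup_center in the frame of holder_center between 0.0252 and 0.0352 m and contact force between cup and holder below 30 N); the robot touches nothing.
It fails at once if the steel cup is pressed into the holder (more than 60 N between them) (contact force between cup and holder above 60 N).
It fails at once if the block is pushed away (more than 25 mm) or tipped (distance of block_center from where it was at the start of the episode above 0.025 m or angle between block_center's own z axis and vertical above 0.5 rad).
It fails at once if the dish is pushed away (more than 25 mm) or tipped (distance of dish_center from where it was at the start of the episode above 0.025 m or angle between dish_center's own z axis and vertical above 0.5 rad).
It fails at once if the shaker is pushed away (more than 25 mm) or tipped (distance of shaker_center from where it was at the start of the episode above 0.025 m or angle between shaker_center's own z axis and vertical above 0.5 rad).
It also fails if it takes over 141 s, if anything falls off the work surface, if the arm or the gripper's body presses on something with over 40 N, if the wrist force passes 120 N, or if a joint passes its speed limit or range.

## Working session

There is one attempt and no reset: what is moved stays moved. The work goes in short steps, Python scripts to look and compute and a shell command to move; the robot and the scene stay as the last step left them, time stands still between calls to the robot, and variables do not carry over. Pictures are saved under pics/ and viewed, and the job is handed in when it is done.

```bash
ls; mkdir -p pics; python3 - <<'E'
from bench import *
import cv2
s=sense();print({k:s[k] for k in s})
for n in("top","side"):
    d=snapshot(n);cv2.imwrite(f"pics/{n}0.png",d["frame"][:,:,::-1]);print(d["intrinsics"],d["extrinsics"])
E
```

```text
pics
{'time': 0.0, 'joint_pos': array([ 6.75858354e+01,  7.51572301e+00,  8.53297049e+01,  6.78404219e-04,
        8.72602596e+01, -4.89147333e+00]), 'qd': array([ 0.00924229, -0.08466686,  0.08895928,  0.05464526,  0.0848279 ,
       -0.00218593]), 'joint_efforts': array([-3.70268936e-04, -5.69402575e+01, -5.00543869e+01, -1.00783095e-04,
        1.43653736e-02,  5.11956489e-05]), 'tool_pos': array([180.40039806, 571.66640112, 230.23392952]), 'tcp_rot': array([-1.79894755e+02, -9.68692438e-03,  1.62477267e+02]), 'ft_force': array([-0.33921651, -0.40731871,  0.33664766]), 'wrist_torque': array([-0.03812949, -0.00419477, -0.03301582]), 'finger_gap': 85.5948854092085}
[[380.77798072   0.         322.73938198]
 [  0.         380.77798072 202.36064272]
 [  0.           0.           1.        ]] [[-1.21248529e-02  9.83063829e-01 -1.82861960e-01  3.61630114e+02]
 [-9.99615483e-01 -1.64774432e-02 -2.23020019e-02 -5.36842997e+01]
 [-2.49373889e-02  1.82521238e-01  9.82885611e-01  9.29745123e+02]
 [ 0.00000000e+00  0.00000000e+00  0.00000000e+00  1.00000000e+00]]
[[464.71022198   0.         322.28322024]
 [  0.         464.71022198 193.9783847 ]
 [  0.           0.           1.        ]] [[ 8.87834163e-01  3.19449160e-01 -3.31214030e-01  1.28214416e+02]
 [-4.60146547e-01  6.22507470e-01 -6.33047870e-01 -7.90092346e+02]
 [ 3.95659746e-03  7.14448518e-01  6.99676826e-01  8.74718320e+02]
 [ 0.00000000e+00  0.00000000e+00  0.00000000e+00  1.00000000e+00]]
```

View pics/top0.png

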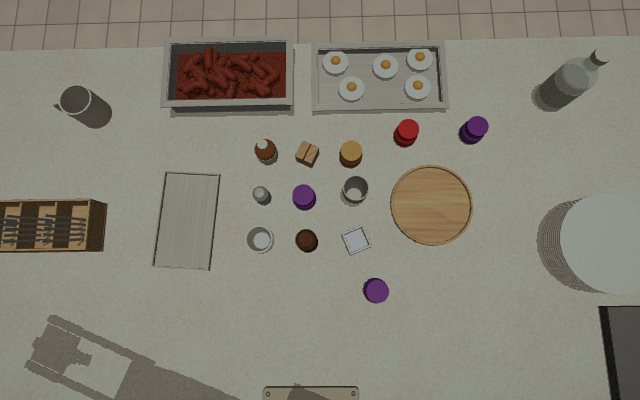

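View pics/side0.png

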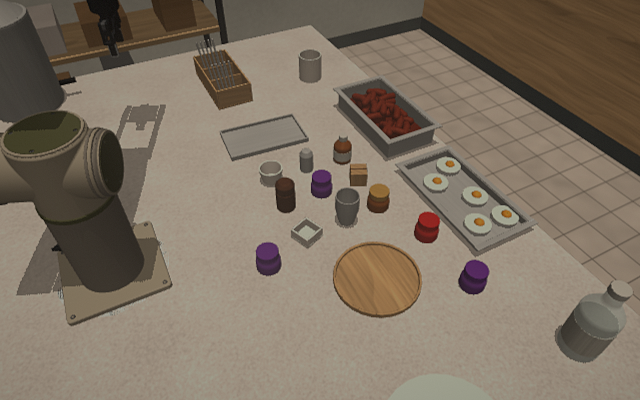

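```bash
python3 - <<'E'
import cv2
a=cv2.imread("pics/top0.png")[115:315,140:480];cv2.imwrite("pics/top0z.png",cv2.resize(a,None,fx=2.35,fy=2.35,interpolation=cv2.INTER_CUBIC))
a=cv2.imread("pics/side0.png")[100:330,200:520];cv2.imwrite("pics/side0z.png",cv2.resize(a,None,fx=2.5,fy=2.5,interpolation=cv2.INTER_CUBIC))
E
```

```text
(no output)
```

View pics/top0z.png

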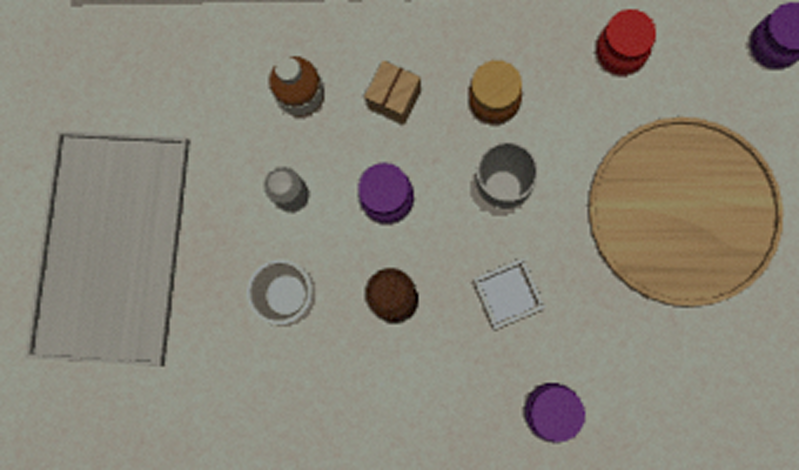

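View pics/side0z.png

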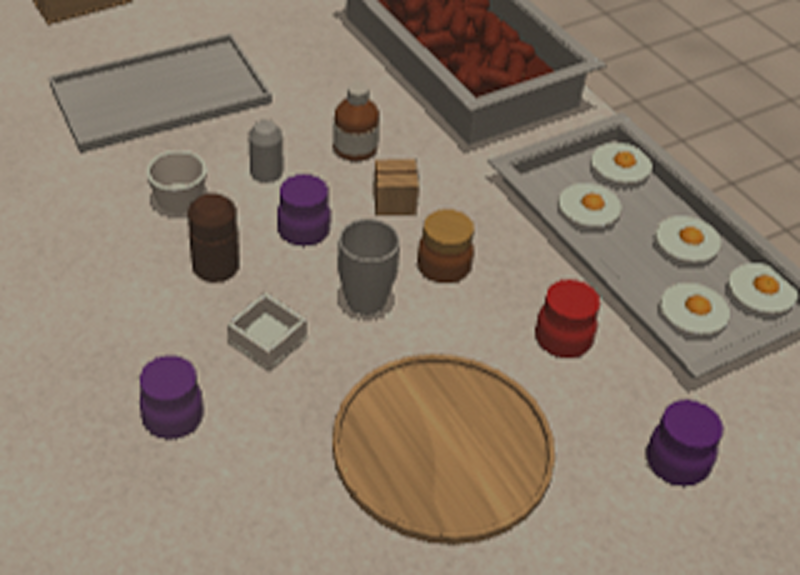

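```bash
cat > h.py <<'E'
import numpy as np,cv2
from bench import *
def cast(d,uv,z):
    K=d["intrinsics"];T=np.array(d["extrinsics"]);u,v=uv
    r=T[:3,:3]@np.array([(u-K[0,2])/K[0,0],-(v-K[1,2])/K[1,1],-1.])
    c=T[:3,3];return (c+r*(z-c[2])/r[2])[:2].round(1)
def proj(d,p):
    K=d["intrinsics"];T=np.array(d["extrinsics"])
    q=T[:3,:3].T@(np.asarray(p,float)-T[:3,3]);q=np.array([q[0],-q[1],-q[2]]);q=K@q;return q[:2]/q[2]
def zt(U,V,ox=140,oy=115,s=2.35): return ((U+.5)/s-.5+ox,(V+.5)/s-.5+oy)
def zs(U,V): return zt(U,V,200,100,2.5)
E
python3 - <<'E'
from h import *
t=snapshot("top");s=snapshot("side")
P=dict(syrup=((288,68),(358,93),88),jar=((497,83),(448,227),58),cup=((507,174),(369,243),88),holder=((282,294),(178,169),45),mill=((391,293),(213,203),88),block=((393,91),None,45),shaker=((282,183),(265,126),68),
 dish=((508,295),(267,325),30),board=((684,212),(443,446),14),tA=((61,134),(231,39),14),tB=((189,140),(269,98),14),tC=((164,365),(85,147),14),tD=((31,354),(52,80),14),purple=((386,188),(304,190),58))
for k,(a,b,z) in P.items():
    print(k,cast(t,zt(*a),z),cast(s,zs(*b),z) if b else '')
# colour mask for lid, purple etc.
f=t["frame"];hsv=cv2.cvtColor(f,cv2.COLOR_RGB2HSV)
for nm,c in(("jar",(351,150)),("mill",(306,240)),("cup",(355,189)),("syr",(262,144)),("board",(431,205))):
    print(nm,f[c[1],c[0]],hsv[c[1],c[0]])
E
```

```text
syrup [659.4 104.4] [655.3  96.1]
jar [ 649.6 -103.4] [ 648.2 -105.4]
cup [ 548.3 -108.9] [ 549.5 -114.7]
holder [439.9 114.4] [444.7 115.9]
mill [435.6   3.2] [439.2   5.5]
block [647.5   3.2] 
shaker [547.5 112. ] [548.8 113.4]
dish [ 437.  -110.2] [ 437.7 -117.6]
board [ 521.3 -295. ] [ 520.6 -305.7]
tA [616.8 360.6] [615.3 352.1]
tB [607.6 222.6] [604.6 219.7]
tC [372.3 239.3] [376.6 233.7]
tD [385.1 376.7] [383.8 373. ]
purple [542.8   9.8] [544.   10.7]
jar [141 114  63] [ 20 141 141]
mill [70 42 26] [ 11 160  70]
cup [144 141 132] [ 23  21 144]
syr [145 150 136] [ 41  24 150]
board [144 122  85] [ 19 104 144]
```

```bash
python3 - <<'E'
from h import *
t=snapshot("top");s=snapshot("side")
def tile(d,lst,n,z=8,w=50):
    o=[]
    for (x,y) in lst:
        a=d["frame"][y-w//2:y+w//2,x-w//2:x+w//2,::-1]; a=cv2.resize(a,None,fx=5.2,fy=5.2,interpolation=cv2.INTER_CUBIC)
        for k in range(0,w,10):
            cv2.putText(a,str(x-w//2+k),(int(k*5.2),8),0,.3,(0,0,255));cv2.putText(a,str(y-w//2+k),(0,int(k*5.2)+8),0,.3,(255,0,0))
            cv2.line(a,(int(k*5.2),0),(int(k*5.2),260),(0,0,120),1);cv2.line(a,(0,int(k*5.2)),(260,int(k*5.2)),(120,0,0),1)
        o.append(a)
    cv2.imwrite(n,np.vstack([np.hstack(o[:3]),np.hstack(o[3:])]))
tile(t,[(265,150),(351,155),(355,192),(260,240),(306,240),(356,240)],"pics/tt.png")
tile(s,[(342,150),(378,198),(347,206),(271,172),(285,195),(307,233)],"pics/ts.png")
for d in(t,s):
    hsv=cv2.cvtColor(d["frame"],cv2.COLOR_RGB2HSV)
    m=((hsv[:,:,1]>75)&(hsv[:,:,0]<30)).astype(np.uint8)
    n,l,st,c=cv2.connectedComponentsWithStats(m)
    for i in range(1,n):
        if 100<st[i,4]<9000:
            cs=max(cv2.findContours((l==i).astype(np.uint8),0,1)[0],key=len)
            e=cv2.fitEllipse(cs); print(st[i],c[i].round(1),np.round(e[0],1),np.round(e[1],1), cast(d,e[0],14))
    print()
E
```

```text
[ 175   46  111   54 5092] [230.5  75.1] [230.2  75. ] [ 52.7 135.4] [876.2 206.1]
[394 119  25  28 466] [406.3 131.9] [406.2 132.3] [21.8 28.5] [ 707.9 -245.4]
[255 139  21  22 253] [265.8 150.9] [265.  149.4] [19.3 20.2] [670.2 111.1]
[295 141  24  27 412] [307.1 153.8] [307.1 153.8] [21.7 23.5] [656.5   4.9]
[340 141  22  27 495] [350.5 153.8] [350.5 153.8] [21.8 26.8] [ 654.4 -103.8]
[ 391  165   82   80 5189] [431.5 204.7] [431.5 204.7] [78.5 82.3] [ 521.9 -296.7]
[   0  199  107   54 4280] [ 55.5 224.1] [ 50.3 223.9] [57.  98.4] [489.3 639.7]
[296 229  22  23 384] [306.3 240.3] [306.3 240.3] [20.1 22.7] [440.    7.7]

[  48    1   62   66 2008] [81.2 37.5] [80.5 38. ] [51.3 65.8] [  84.3 1225.2]
[ 115    0  106   53 3693] [164.2  23.1] [160.3  23. ] [ 47. 117.] [ 402.  1218.6]
[ 193   50   60   60 1832] [223.7  81.4] [222.9  78.8] [41.9 57.9] [490.8 666.7]
[ 56  71  15  10 101] [62.8 75.7] [62.9 75.7] [ 7.8 15.1] [ -9.3 945.3]
[ 350   88   72   51 1823] [384.8 111.8] [385.  111.7] [34.4 71. ] [890.9 233.6]
[   3  111   78   44 2396] [ 41.7 132.2] [ 41.6 132.2] [37.8 79.2] [-102.3  618.6]
[ 99 132  24  61 835] [110.5 163.1] [110.9 163.2] [21.8 57.8] [ 60.4 372.5]
[334 140  18  14 199] [342.3 146.6] [342.3 146.5] [13.2 18. ] [680.7 139.7]
[350 164  18  22 373] [358.  174.5] [357.9 174.5] [18.6 24.9] [658.9  12.2]
[275 178  20  35 592] [284.9 194.7] [284.9 194.7] [19.3 37.4] [446.5  31.5]
[367 183  23  30 564] [378.1 198. ] [378.1 198. ] [22.2 30.5] [659.1 -91.8]
[ 35 195  80  30 437] [ 77.5 215.2] [ 74.8 188.3] [62.9 88.9] [-42.8 309.7]
[414 211  26  32 652] [426.9 227. ] [426.9 227.1] [24.1 32.5] [ 711.9 -233.1]
[ 333  241   89   77 5321] [376.9 279.1] [376.9 279.1] [74.3 89.1] [ 519.2 -307.9]
```

View pics/tt.png

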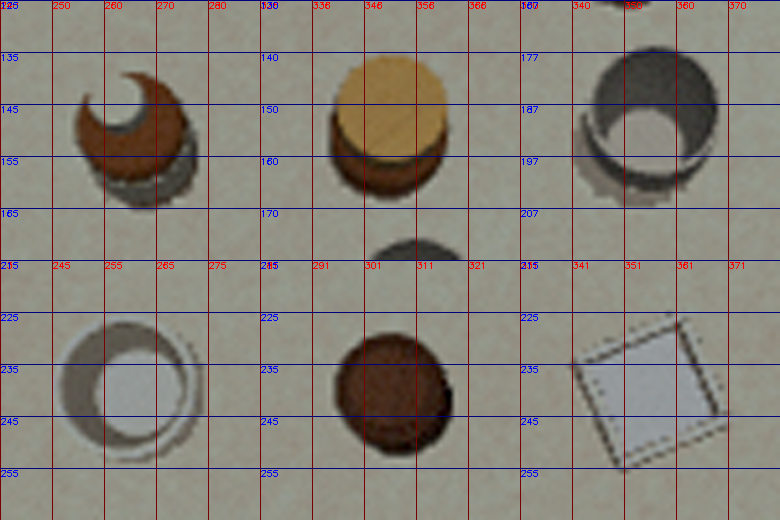

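View pics/ts.png

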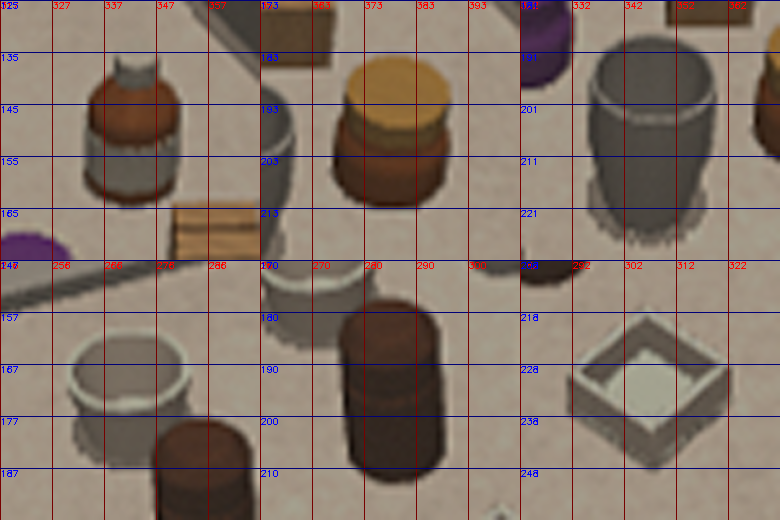

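```bash
python3 - <<'E'
from h import *
t=snapshot("top");s=snapshot("side")
def ray(d,uv):
    K=d["intrinsics"];T=np.array(d["extrinsics"]);u,v=uv
    r=T[:3,:3]@np.array([(u-K[0,2])/K[0,0],-(v-K[1,2])/K[1,1],-1.]);return T[:3,3],r/np.linalg.norm(r)
P=dict(syrup=((263.0,144.3),(342.3,136.8),88),jar=((350.8,150.2),(379.2,190.7),58),cup=((355.6,189),(347.3,197.2),88),holder=((259.7,239.6),(270.7,167.3),45),board=((431.5,204.7),(376.9,278),12),
dishA=((341.5,235),(329.5,228),30))
for k,(a,b,z) in P.items():
    A=[];y=[]
    (c1,r1),(c2,r2)=ray(t,a),ray(s,b)
    M=np.zeros((3,3));v=np.zeros(3)
    for c,r in((c1,r1),(c2,r2)):
        Q=np.eye(3)-np.outer(r,r);M+=Q;v+=Q@c
    p=np.linalg.solve(M,v);print(k,p.round(1),"gap",round(abs((c2-c1)@np.cross(r1,r2))/np.linalg.norm(np.cross(r1,r2)),1),cast(t,a,z),cast(s,b,z),z)
E
```

```text
syrup [659. 104.  82.] gap 1.8 [657.8 102.6] [654.   97.2] 88
jar [ 651.  -102.7   53.6] gap 0.6 [ 649.2 -102.4] [ 648.5 -106.4] 58
cup [ 550.6 -110.1   81.9] gap 3.2 [ 547.7 -109.2] [ 549.  -115.6] 88
holder [441.6 113.5  47.8] gap 3.1 [440.4 114.5] [444.2 116.1] 45
board [ 524.4 -299.7    4.1] gap 1.8 [ 522.2 -297.3] [ 521.7 -304.3] 12
dishA [482.7 -89.4 -21.3] gap 59.9 [449.8 -76.7] [ 489.5 -138.1] 30
```

```bash
python3 -m creep '{"translation":[[0,0,0],[0,0,0],[0,0,0],[-15,-27,0],[-20,-35,0],[-20,-35,0],[-20,-35,0],[-20,-35,0],[-20,-35,0],[-20,-35,0]],"rotation":[[0,0,-0.102],[0,0,-0.102],[0,0,-0.102],[0,0,0],[0,0,0],[0,0,0],[0,0,0],[0,0,0],[0,0,0],[0,0,0]],"claw":[85,85,85,85,85,85,85,85,85,85]}' 40
```

```text
time: 1.4
tool_pos: [316.2, 333.8, 231.5]
tcp_rot: [180.0, 0.0, -180.0]
ft_force: [0.8, 0.8, 1.0]
finger_gap: 85.0
```

```bash
python3 -m creep '{"translation":[[-20,-35,0],[-20,-35,0],[-20,-35,0],[-20,-35,0],[-20,-35,20],[-15,-26,30],[-10,-20,30],[0,0,20],[0,0,10],[0,0,0]],"rotation":[[0,0,0],[0,0,0],[0,0,0],[0,0,0],[0,0,0],[0,0,0],[0,0,0],[0,0,0],[0,0,0],[0,0,0]],"claw":[85,85,85,85,85,85,85,85,85,85]}'
python3 - <<'E'
from h import *
for n,(x,y) in(("top",(260,240)),("side",(280,165))):
    d=snapshot(n);f=d["frame"][y-60:y+60,x-60:x+60,::-1];cv2.imwrite(f"pics/{n}1.png",cv2.resize(f,None,fx=4,fy=4,interpolation=2))
a=np.hstack([cv2.imread("pics/top1.png"),cv2.imread("pics/side1.png")]);cv2.imwrite("pics/a1.png",cv2.resize(a,(800,400)))
E
```

```text
time: 2.4
tool_pos: [439.6, 114.2, 120.0]
tcp_rot: [-180.0, -0.2, -180.0]
ft_force: [-0.3, 0.2, 0.9]
finger_gap: 84.5
```

View pics/a1.png

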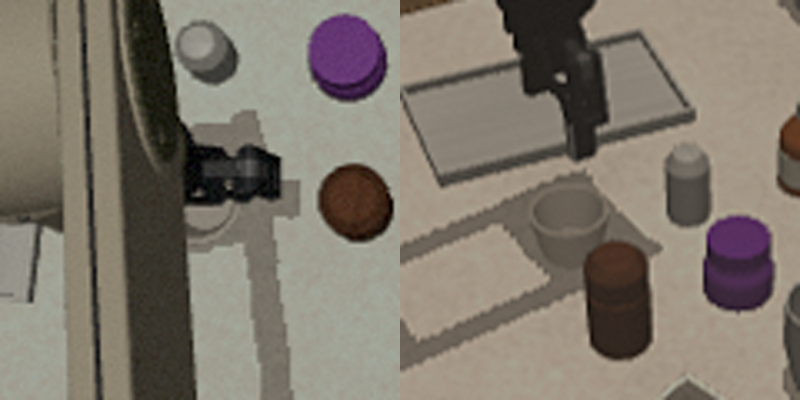

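```bash
python3 -m creep '{"translation":[[0,0,20],[0,0,20],[0,0,15],[0,0,5],[0,0,0]],"rotation":[[0,0,0],[0,0,0],[0,0,0],[0,0,0],[0,0,0]],"claw":[85,85,85,85,85]}'
python3 - <<'E'
from h import *
for n,(x,y) in(("top",(260,240)),("side",(280,165))):
    d=snapshot(n);f=d["frame"][y-50:y+50,x-50:x+50,::-1];cv2.imwrite(f"pics/{n}1.png",cv2.resize(f,None,fx=4,fy=4,interpolation=2))
a=np.hstack([cv2.imread("pics/top1.png"),cv2.imread("pics/side1.png")]);cv2.imwrite("pics/a2.png",cv2.resize(a,(800,400)))
E
```

```text
time: 3.0
tool_pos: [440.9, 114.7, 61.9]
tcp_rot: [180.0, 0.0, -179.9]
ft_force: [0.4, 0.4, -0.2]
finger_gap: 84.9
```

View pics/a2.png

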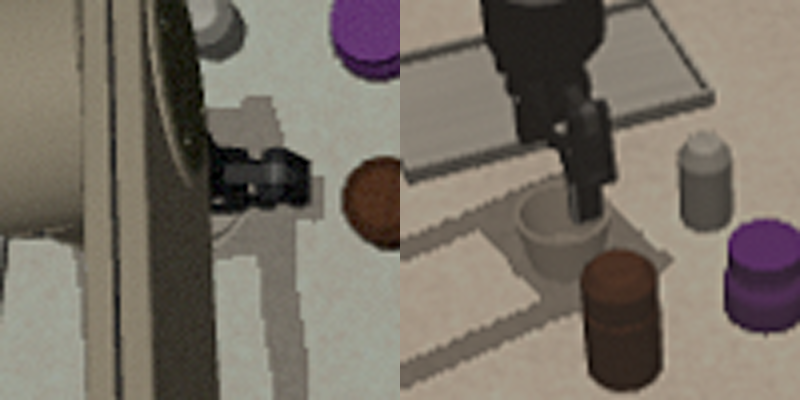

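```bash
python3 - <<'E'
from h import *
s=snapshot("side")
for z in(62,75):
  for y in(72.2,57.7): print(z,y,[proj(s,(x,y,z)).round(1) for x in(430,452)])
print(proj(s,(441,114.5,45)))
E
```

```text
62 72.2 [array([271.8, 173.9]), array([279.5, 171.3])]
62 57.7 [array([273.9, 177.2]), array([281.7, 174.6])]
75 72.2 [array([271.4, 170.1]), array([279.2, 167.6])]
75 57.7 [array([273.6, 173.5]), array([281.4, 170.9])]
[269.8413692  168.00502484]
```

```bash
python3 -m creep '{"translation":[[0,0,15],[0,0,15],[0,0,12],[0,0,7],[0,0,0],[0,0,0],[0,0,0],[0,0,0],[0,0,0],[0,0,0]],"rotation":[[0,0,0],[0,0,0],[0,0,0],[0,0,0],[0,0,0],[0,0,0],[0,0,0],[0,0,0],[0,0,0],[0,0,0]],"claw":[85,85,85,85,85,76,70,64,60,55]}' 40
python3 -m creep '{"translation":[[0,0,0],[0,0,0],[0,0,0],[0,0,-5],[0,0,-15],[0,0,-20],[0,0,-20],[0,0,-10],[0,0,0]],"rotation":[[0,0,0],[0,0,0],[0,0,0],[0,0,0],[0,0,0],[0,0,0],[0,0,0],[0,0,0],[0,0,0]],"claw":[55,55,55,55,55,55,55,55,55]}'
python3 - <<'E'
from h import *
for n,(x,y) in(("top",(260,240)),("side",(280,165))):
    d=snapshot(n);f=d["frame"][y-50:y+50,x-50:x+50,::-1];cv2.imwrite(f"pics/{n}1.png",cv2.resize(f,None,fx=4,fy=4,interpolation=2))
a=np.hstack([cv2.imread("pics/top1.png"),cv2.imread("pics/side1.png")]);cv2.imwrite("pics/a3.png",cv2.resize(a,(800,400)))
E
```

```text
time: 4.15
tool_pos: [441.9, 115.0, 14.2]
tcp_rot: [179.9, 0.1, -180.0]
ft_force: [-4.4, 2.9, 12.7]
finger_gap: 64.5
time: 5.05
tool_pos: [441.9, 114.3, 83.8]
tcp_rot: [180.0, 0.2, -180.0]
ft_force: [0.1, 0.4, -2.4]
finger_gap: 64.8
```

View pics/a3.png

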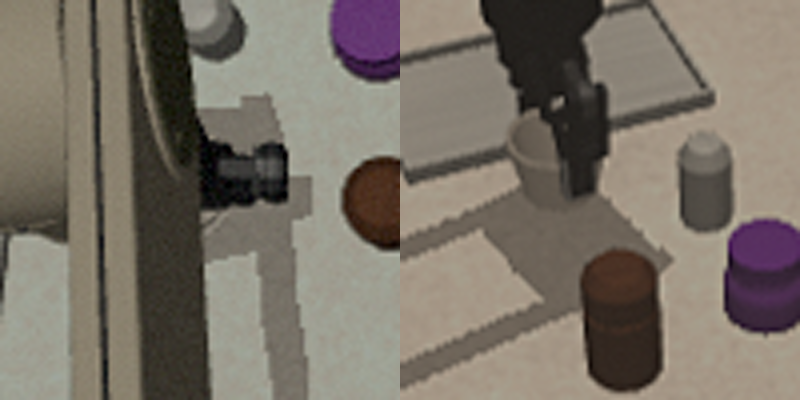

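```bash
python3 -m creep '{"translation":[[-5,10,-10],[-14,25,-5],[-17,30,0],[-17,30,0],[-17,30,0],[-17,30,0],[-12,18,0],[-5,7,0],[0,0,0],[0,0,0]],"rotation":[[0,0,0],[0,0,0],[0,0,0],[0,0,0],[0,0,0],[0,0,0],[0,0,0],[0,0,0],[0,0,0],[0,0,0]],"claw":[55,55,55,55,55,55,55,55,55,55]}'
python3 -m creep '{"translation":[[0,0,20],[0,0,20],[0,0,15],[0,0,8],[0,0,5],[0,0,0]],"rotation":[[0,0,0],[0,0,0],[0,0,0],[0,0,0],[0,0,0],[0,0,0]],"claw":[55,55,55,55,55,55]}'
python3 - <<'E'
from h import *
for n,(x,y) in(("top",(180,220)),("side",(270,135))):
    d=snapshot(n);f=d["frame"][y-50:y+50,x-50:x+50,::-1];cv2.imwrite(f"pics/{n}1.png",cv2.resize(f,None,fx=4,fy=4,interpolation=2))
a=np.hstack([cv2.imread("pics/top1.png"),cv2.imread("pics/side1.png")]);cv2.imwrite("pics/a4.png",cv2.resize(a,(800,400)))
E
```

```text
time: 6.15
tool_pos: [544.0, 293.7, 96.6]
tcp_rot: [-179.9, -0.1, -180.0]
ft_force: [-0.5, -0.0, -3.6]
finger_gap: 64.8
time: 6.75
tool_pos: [544.4, 293.9, 28.9]
tcp_rot: [-180.0, -0.0, -180.0]
ft_force: [-0.9, -0.7, -3.6]
finger_gap: 64.2
```

View pics/a4.png

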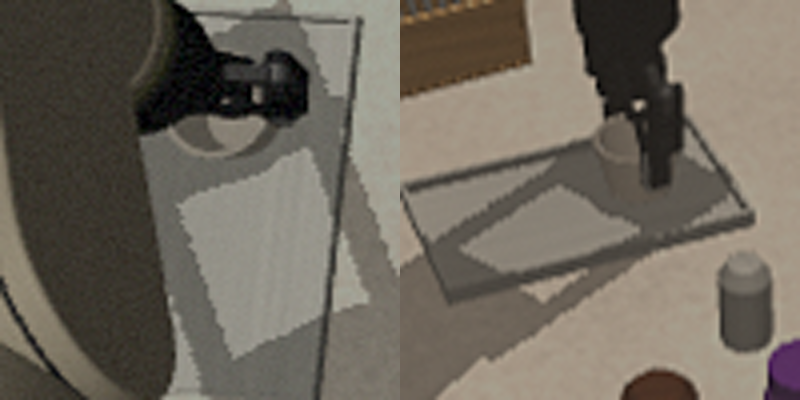

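```bash
python3 -m creep '{"translation":[[0,0,5],[0,0,3],[0,0,2],[0,0,1],[0,0,0],[0,0,0]],"rotation":[[0,0,0],[0,0,0],[0,0,0],[0,0,0],[0,0,0],[0,0,0]],"claw":[55,55,55,55,55,55]}'

```

```text
time: 7.45
tool_pos: [544.7, 294.2, 18.5]
tcp_rot: [-180.0, 0.0, -180.0]
ft_force: [-2.2, -2.2, 1.1]
finger_gap: 64.5
```

```bash
python3 -m creep '{"translation":[[0,0,1],[0,0,0]],"rotation":[[0,0,0],[0,0,0]],"claw":[55,55]}'
python3 -m creep '{"translation":[[0,0,0],[0,0,0],[0,0,0],[0,0,0],[0,0,0],[0,0,0]],"rotation":[[0,0,0],[0,0,0],[0,0,0],[0,0,0],[0,0,0],[0,0,0]],"claw":[68,72,76,80,85,85]}'
```

```text
time: 7.65
tool_pos: [544.9, 294.3, 18.5]
tcp_rot: [-180.0, 0.0, -180.0]
ft_force: [-5.9, -2.9, 8.6]
finger_gap: 64.5
time: 8.25
tool_pos: [544.7, 294.3, 17.2]
tcp_rot: [-180.0, -0.0, -180.0]
ft_force: [-0.8, -0.1, -0.1]
finger_gap: 85.2
```

```bash
python3 -m creep '{"translation":[[0,0,-8],[0,0,-20],[0,0,-30],[0,0,-30],[8,-20,-15],[13,-35,0],[13,-35,0],[13,-35,0],[13,-35,0],[13,-35,0]],"rotation":[[0,0,0],[0,0,0],[0,0,0],[0,0,0],[0,0,0],[0,0,0],[0,0,0],[0,0,0],[0,0,0],[0,0,0]],"claw":[85,85,85,85,80,80,75,70,70,70]}'
python3 -m creep '{"translation":[[13,-35,0],[13,-35,0],[6,-15,0],[3,-10,0],[0,0,0]],"rotation":[[0,0,0],[0,0,0],[0,0,0],[0,0,0],[0,0,0]],"claw":[70,70,70,70,70]}'
python3 - <<'E'
from h import *
for n,(x,y) in(("top",(220,210)),("side",(280,165))):
    d=snapshot(n);f=d["frame"][y-70:y+70,x-70:x+70,::-1];cv2.imwrite(f"pics/{n}1.png",cv2.resize(f,None,fx=4,fy=4,interpolation=2))
a=np.hstack([cv2.imread("pics/top1.png"),cv2.imread("pics/side1.png")]);cv2.imwrite("pics/a5.png",cv2.resize(a,(800,400)))
E
```

```text
time: 9.25
tool_pos: [471.3, 98.1, 121.0]
tcp_rot: [-180.0, 0.1, -180.0]
ft_force: [0.1, -0.5, 0.5]
finger_gap: 70.1
time: 9.75
tool_pos: [436.9, 3.4, 120.9]
tcp_rot: [-180.0, 0.1, 179.9]
ft_force: [-0.2, 0.1, -0.3]
finger_gap: 69.9
```

View pics/a5.png

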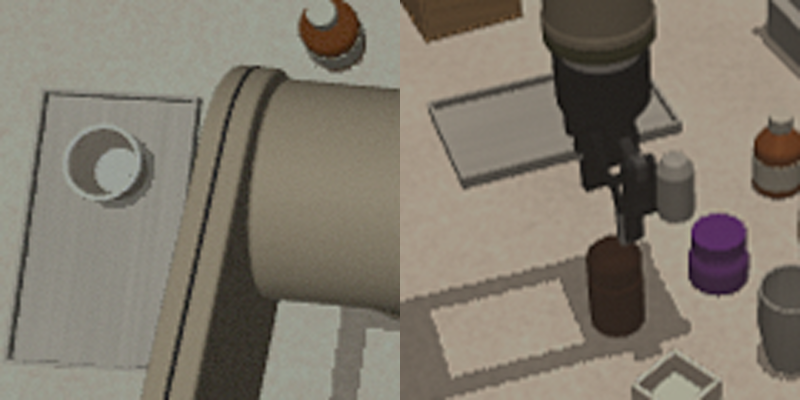

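```bash
python3 -m creep '{"translation":[[0,0,25],[0,0,25],[0,0,20],[0,0,12],[0,0,6],[0,0,0],[0,0,0],[0,0,0],[0,0,0],[0,0,0]],"rotation":[[0,0,0],[0,0,0],[0,0,0],[0,0,0],[0,0,0],[0,0,0],[0,0,0],[0,0,0],[0,0,0],[0,0,0]],"claw":[70,70,70,70,70,65,60,55,50,45]}' 40
python3 -m creep '{"translation":[[0,0,0],[0,0,0],[0,0,-8],[0,0,-20],[0,0,-30],[0,0,-30],[0,0,-20],[0,0,0]],"rotation":[[0,0,0],[0,0,0],[0,0,0],[0,0,0],[0,0,0],[0,0,0],[0,0,0],[0,0,0]],"claw":[40,40,40,40,40,40,40,40]}'
python3 - <<'E'
from h import *
d=snapshot("top");print("holder",cast(d,(186.05,197.05),49))
for n,(x,y) in(("top",(260,210)),("side",(280,165))):
    d=snapshot(n);f=d["frame"][y-60:y+60,x-60:x+60,::-1];cv2.imwrite(f"pics/{n}1.png",cv2.resize(f,None,fx=4,fy=4,interpolation=2))
a=np.hstack([cv2.imread("pics/top1.png"),cv2.imread("pics/side1.png")]);cv2.imwrite("pics/a6.png",cv2.resize(a,(800,400)))
E
```

```text
time: 10.85
tool_pos: [437.7, 4.5, 33.6]
tcp_rot: [180.0, 0.1, -180.0]
ft_force: [-1.7, 2.9, 6.6]
finger_gap: 48.6
time: 11.65
tool_pos: [439.0, 3.8, 144.0]
tcp_rot: [-179.9, 0.4, -180.0]
ft_force: [1.0, -0.8, -1.5]
finger_gap: 48.5
holder [543.8 291.7]
```

View pics/a6.png

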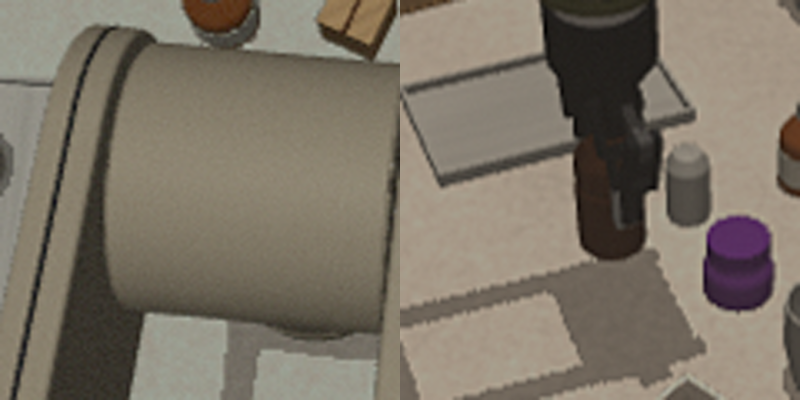

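```bash
python3 -m creep '{"translation":[[0,15,0],[0,30,0],[0,38,0],[0,38,0],[0,38,0],[0,38,0],[0,38,0],[0,32,0],[1,20,0],[0,10,0]],"rotation":[[0,0,0],[0,0,0],[0,0,0],[0,0,0],[0,0,0],[0,0,0],[0,0,0],[0,0,0],[0,0,0],[0,0,0]],"claw":[40,40,40,40,40,40,40,40,40,40]}'
python3 -m creep '{"translation":[[0,0,15],[0,0,25],[0,0,25],[0,0,15],[0,0,8],[0,0,5],[0,0,0],[0,0,0]],"rotation":[[0,0,0],[0,0,0],[0,0,0],[0,0,0],[0,0,0],[0,0,0],[0,0,0],[0,0,0]],"claw":[40,40,40,40,40,40,40,40]}'
python3 - <<'E'
from h import *
for n,(x,y) in(("top",(180,230)),("side",(270,135))):
    d=snapshot(n);f=d["frame"][y-60:y+60,x-60:x+60,::-1];cv2.imwrite(f"pics/{n}1.png",cv2.resize(f,None,fx=4,fy=4,interpolation=2))
a=np.hstack([cv2.imread("pics/top1.png"),cv2.imread("pics/side1.png")]);cv2.imwrite("pics/a7.png",cv2.resize(a,(800,400)))
E
```

```text
time: 12.8
tool_pos: [434.1, 302.2, 137.9]
tcp_rot: [-179.9, -0.2, -179.9]
ft_force: [-0.3, -0.1, -2.1]
finger_gap: 48.5
time: 13.6
tool_pos: [436.4, 301.5, 48.3]
tcp_rot: [180.0, 0.1, -180.0]
ft_force: [0.6, 0.2, -2.1]
finger_gap: 48.3
```

View pics/a7.png

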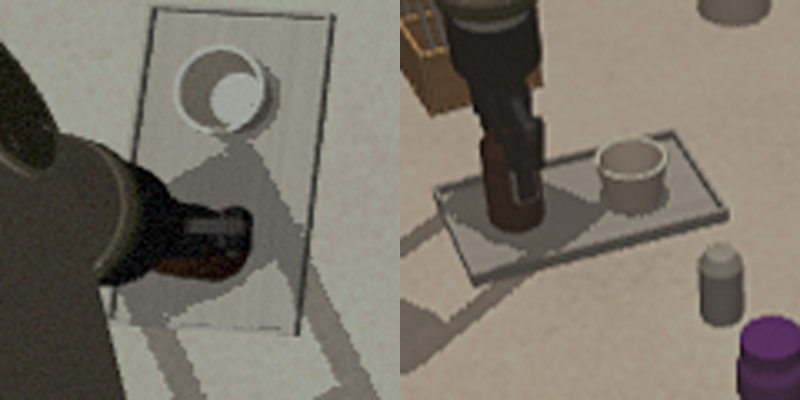

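```bash
python3 -m creep '{"translation":[[0,0,5],[0,0,3],[0,0,2],[0,0,0],[0,0,0]],"rotation":[[0,0,0],[0,0,0],[0,0,0],[0,0,0],[0,0,0]],"claw":[40,40,40,40,40]}'

```

```text
time: 14.2
tool_pos: [435.7, 301.3, 37.7]
tcp_rot: [-180.0, -0.0, -180.0]
ft_force: [-3.7, -0.8, 6.1]
finger_gap: 48.7
```

```bash
python3 -m creep '{"translation":[[0,0,1],[0,0,0]],"rotation":[[0,0,0],[0,0,0]],"claw":[40,40]}'

```

```text
time: 14.4
tool_pos: [435.7, 301.3, 37.7]
tcp_rot: [-180.0, -0.0, -180.0]
ft_force: [-7.2, -3.6, 14.8]
finger_gap: 48.4
```

```bash
python3 -m creep '{"translation":[[0,0,0],[0,0,0],[0,0,0],[0,0,0],[0,0,-8],[0,0,-20],[0,0,-30],[0,0,-30],[-3,-12,-20],[-8,-30,0]],"rotation":[[0,0,0],[0,0,0],[0,0,0],[0,0,0],[0,0,0],[0,0,0],[0,0,0],[0,0,0],[0,0,0],[0,0,0]],"claw":[55,62,70,76,80,80,80,80,80,80]}'
python3 -m creep '{"translation":[[-11,-40,0],[-11,-40,0],[-11,-40,0],[-11,-40,0],[-11,-40,0],[-11,-40,0],[-11,-40,0],[-10,-40,0],[-10,-30,0],[-5,-20,0]],"rotation":[[0,0,0],[0,0,0],[0,0,0],[0,0,0],[0,0,0],[0,0,0],[0,0,0],[0,0,0],[0,0,0],[0,0,0]],"claw":[80,80,80,80,80,80,80,80,80,80]}'
python3 -m creep '{"translation":[[0,0,15],[0,0,10],[0,0,0]],"rotation":[[0,0,0],[0,0,0],[0,0,0]],"claw":[80,80,80]}'
python3 - <<'E'
from h import *
for n,(x,y) in(("top",(355,190)),("side",(347,200))):
    d=snapshot(n);f=d["frame"][y-50:y+50,x-50:x+50,::-1];cv2.imwrite(f"pics/{n}1.png",cv2.resize(f,None,fx=4,fy=4,interpolation=2))
a=np.hstack([cv2.imread("pics/top1.png"),cv2.imread("pics/side1.png")]);cv2.imwrite("pics/a8.png",cv2.resize(a,(800,400)))
d=snapshot("side");print(proj(d,(548.6,-111,88)),[proj(d,(548.6+dx,-111-40,120)) for dx in(-11,11)])
E
```

```text
time: 15.4
tool_pos: [448.7, 261.4, 149.2]
tcp_rot: [179.8, 0.4, -179.8]
ft_force: [0.6, 0.0, -0.2]
finger_gap: 79.8
time: 16.4
tool_pos: [549.3, -113.3, 145.0]
tcp_rot: [-180.0, 0.1, 179.9]
ft_force: [0.3, -0.0, -0.6]
finger_gap: 79.9
time: 16.7
tool_pos: [546.7, -109.3, 116.5]
tcp_rot: [179.9, -0.3, -180.0]
ft_force: [-1.5, 0.2, -1.0]
finger_gap: 79.8
[346.20723555 196.0694682 ] [array([351.17096797, 198.58522609]), array([359.41481322, 195.51739881])]
```

View pics/a8.png

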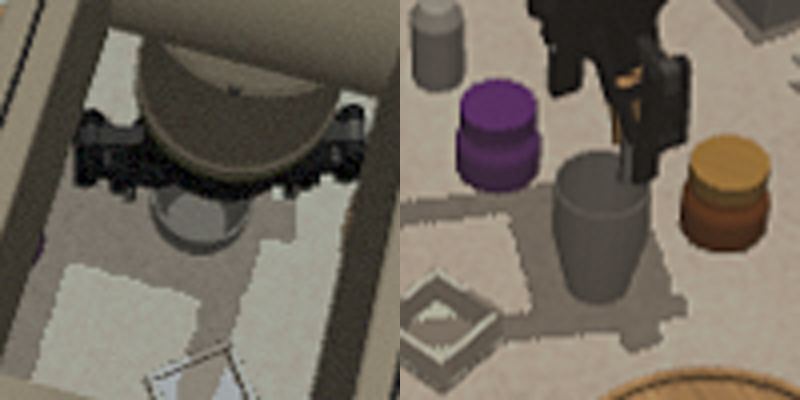

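```bash
python3 -m creep '{"translation":[[0,0,20],[0,0,20],[0,0,15],[0,0,9],[0,0,5],[0,0,0],[0,0,0],[0,0,0],[0,0,0],[0,0,0]],"rotation":[[0,0,0],[0,0,0],[0,0,0],[0,0,0],[0,0,0],[0,0,0],[0,0,0],[0,0,0],[0,0,0],[0,0,0]],"claw":[80,80,80,80,80,75,70,65,60,56]}' 25
python3 -m creep '{"translation":[[0,0,0],[0,0,0],[0,0,0],[0,0,-8],[0,0,-20],[0,0,-30],[0,0,-30],[0,0,-20],[0,0,0],[0,0,0]],"rotation":[[0,0,0],[0,0,0],[0,0,0],[0,0,0],[0,0,0],[0,0,0],[0,0,0],[0,0,0],[0,0,0],[0,0,0]],"claw":[52,52,52,52,52,52,52,52,52,52]}'
python3 - <<'E'
from h import *
for n,(x,y) in(("top",(355,190)),("side",(347,180))):
    d=snapshot(n);f=d["frame"][y-50:y+50,x-50:x+50,::-1];cv2.imwrite(f"pics/{n}1.png",cv2.resize(f,None,fx=4,fy=4,interpolation=2))
a=np.hstack([cv2.imread("pics/top1.png"),cv2.imread("pics/side1.png")]);cv2.imwrite("pics/a9.png",cv2.resize(a,(800,400)))
E
```

```text
time: 17.85
tool_pos: [549.5, -110.8, 51.3]
tcp_rot: [-180.0, 0.1, -180.0]
ft_force: [-0.9, 1.8, 5.5]
finger_gap: 58.9
time: 18.85
tool_pos: [548.6, -110.8, 157.9]
tcp_rot: [-180.0, 0.0, -180.0]
ft_force: [-0.5, -0.6, -1.7]
finger_gap: 58.3
```

View pics/a9.png

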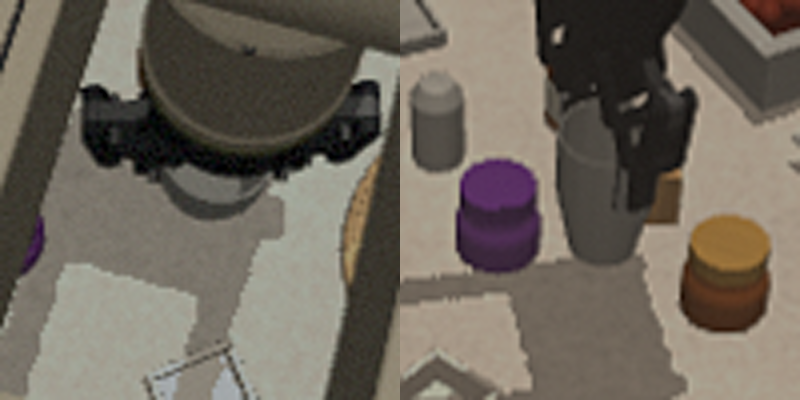

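```bash
python3 -m creep '{"translation":[[0,15,0],[0,30,0],[0,40,0],[0,40,0],[1,40,0],[1,40,0],[1,40,0],[1,40,0],[0,40,0],[0,35,0]],"rotation":[[0,0,0],[0,0,0],[0,0,0],[0,0,0],[0,0,0],[0,0,0],[0,0,0],[0,0,0],[0,0,0],[0,0,0]],"claw":[52,52,52,52,52,52,52,52,52,52]}'
python3 -m creep '{"translation":[[0,25,0],[0,15,0],[0,5,0],[0,0,15],[0,0,15],[0,0,0],[0,0,0],[0,0,0]],"rotation":[[0,0,0],[0,0,0],[0,0,0],[0,0,0],[0,0,0],[0,0,0],[0,0,0],[0,0,0]],"claw":[52,52,52,52,52,52,52,52]}'
python3 - <<'E'
from h import *
for n,(x,y) in(("top",(180,200)),("side",(290,125))):
    d=snapshot(n);f=d["frame"][y-40:y+40,x-40:x+40,::-1];cv2.imwrite(f"pics/{n}1.png",cv2.resize(f,None,fx=5,fy=5,interpolation=2))
a=np.hstack([cv2.imread("pics/top1.png"),cv2.imread("pics/side1.png")]);cv2.imwrite("pics/b1.png",a)
E
```

```text
time: 19.95
tool_pos: [543.0, 251.8, 156.8]
tcp_rot: [-180.0, -0.1, -179.9]
ft_force: [0.8, -0.4, -2.2]
finger_gap: 58.4
time: 20.75
tool_pos: [545.0, 293.7, 128.5]
tcp_rot: [180.0, 0.0, 180.0]
ft_force: [0.1, -0.4, -1.3]
finger_gap: 58.4
```

View pics/b1.png

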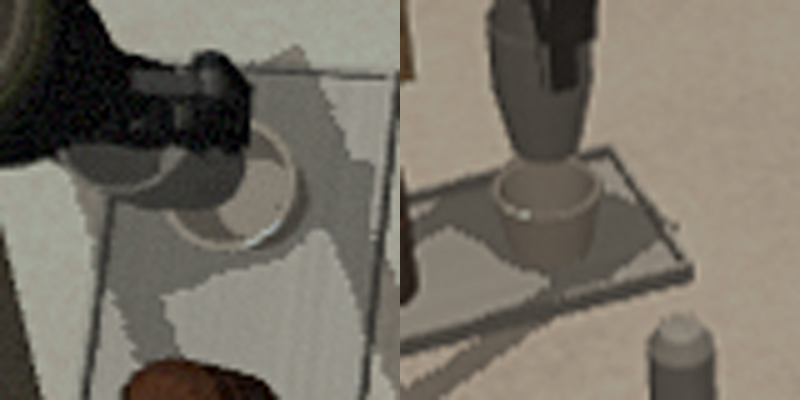

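```bash
python3 - <<'E'
from h import *
for n,ox,oy in(("side",250,85),("top",140,160)):
    d=snapshot(n)
    for z in(4,49,78,124,166):
        p=proj(d,(544.6,294.,z)); q=proj(d,(548.6,294.,z)); r=proj(d,(544.6,298.,z)); print(n,z,((p-[ox,oy]+.5)*5).round(1),((q-p)*5).round(1),((r-p)*5).round(1))
E
```

```text
side 4 [149.  246.2] [ 5.9 -1.8] [-2.6 -3.5]
side 49 [144.4 186.2] [ 6.1 -1.8] [-2.6 -3.5]
side 78 [141.4 146. ] [ 6.2 -1.8] [-2.7 -3.4]
side 124 [136.4  79.9] [ 6.3 -1.7] [-2.7 -3.4]
side 166 [131.6  16.7] [ 6.5 -1.7] [-2.8 -3.4]
top 4 [262.3 203.9] [ 0.4 -7.9] [-7.9  0.1]
top 49 [228.  186.2] [ 0.5 -8.2] [-8.3  0.1]
top 78 [204.1 173.8] [ 0.5 -8.5] [-8.6  0.1]
top 124 [162.8 152.4] [ 0.6 -8.9] [-9.1  0.2]
top 166 [121.1 130.8] [ 0.6 -9.4] [-9.5  0.2]
```

```bash
python3 -m creep '{"translation":[[0,0,15],[0,0,15],[0,0,10],[0,0,7],[0,0,5],[0,0,3],[0,0,2],[0,0,1],[0,0,0],[0,0,0]],"rotation":[[0,0,0],[0,0,0],[0,0,0],[0,0,0],[0,0,0],[0,0,0],[0,0,0],[0,0,0],[0,0,0],[0,0,0]],"claw":[52,52,52,52,52,52,52,52,52,52]}'
python3 - <<'E'
from h import *
for n,(x,y) in(("top",(180,200)),("side",(290,125))):
    d=snapshot(n);f=d["frame"][y-40:y+40,x-40:x+40,::-1];cv2.imwrite(f"pics/{n}1.png",cv2.resize(f,None,fx=5,fy=5,interpolation=2))
a=np.hstack([cv2.imread("pics/top1.png"),cv2.imread("pics/side1.png")]);cv2.imwrite("pics/b2.png",a)
E
```

```text
time: 21.95
tool_pos: [544.7, 294.2, 70.6]
tcp_rot: [-180.0, 0.0, -180.0]
ft_force: [-0.8, -1.2, -1.2]
finger_gap: 58.3
```

View pics/b2.png

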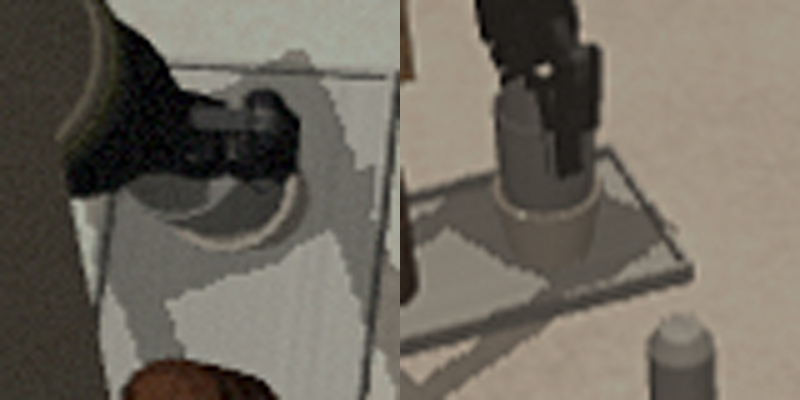

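```bash
python3 -m creep '{"translation":[[0,0,2],[0,0,1],[0,0,1],[0,0,0],[0,0,0]],"rotation":[[0,0,0],[0,0,0],[0,0,0],[0,0,0],[0,0,0]],"claw":[52,52,52,52,52]}'
```

```text
time: 22.55
tool_pos: [544.6, 294.0, 66.3]
tcp_rot: [-180.0, -0.0, -180.0]
ft_force: [-3.5, -4.4, 3.7]
finger_gap: 58.5
```

```bash
python3 -m creep '{"translation":[[0,0,1],[0,0,0],[0,0,0]],"rotation":[[0,0,0],[0,0,0],[0,0,0]],"claw":[52,52,52]}'
```

```text
time: 22.85
tool_pos: [544.7, 294.1, 65.7]
tcp_rot: [-180.0, 0.0, -180.0]
ft_force: [-4.6, -4.9, 6.2]
finger_gap: 58.3
```

```bash
python3 -m creep '{"translation":[[0.7,-0.7,-0.5],[0,0,0],[0,0,0]],"rotation":[[0,0,0],[0,0,0],[0,0,0]],"claw":[52,52,52]}'
```

```text
time: 23.15
tool_pos: [543.9, 293.6, 65.6]
tcp_rot: [180.0, -0.0, -180.0]
ft_force: [-1.6, -1.5, 0.7]
finger_gap: 58.2
```

```bash
python3 -m creep '{"translation":[[0,0,1],[0,0,0],[0,0,0]],"rotation":[[0,0,0],[0,0,0],[0,0,0]],"claw":[52,52,52]}'
```

```text
time: 23.45
tool_pos: [544.0, 293.6, 65.0]
tcp_rot: [180.0, 0.0, -180.0]
ft_force: [-3.7, -1.4, 4.3]
finger_gap: 58.8
```

```bash
python3 -m creep '{"translation":[[0.8,-0.3,0],[0,0,0.5],[0,0,0],[0,0,0]],"rotation":[[0,0,0],[0,0,0],[0,0,0],[0,0,0]],"claw":[52,52,52,52]}'
```

```text
time: 23.85
tool_pos: [543.3, 293.4, 64.2]
tcp_rot: [180.0, 0.0, -180.0]
ft_force: [-0.2, -0.4, 1.5]
finger_gap: 58.9
```

Nearly seated, light load. Release gently.

```bash
python3 -m creep '{"translation":[[0,0,0.3],[0,0,0],[0,0,0],[0,0,0],[0,0,0],[0,0,0],[0,0,0],[0,0,0],[0,0,0]],"rotation":[[0,0,0],[0,0,0],[0,0,0],[0,0,0],[0,0,0],[0,0,0],[0,0,0],[0,0,0],[0,0,0]],"claw":[57,59,61,63,66,69,72,76,80]}'
python3 -m creep '{"translation":[[0,0,-5],[0,0,-20],[0,0,-30],[0,0,-25],[0,-15,0],[0,-30,0],[0,-35,0],[0,-25,0],[0,-15,0],[0,0,0]],"rotation":[[0,0,0],[0,0,0],[0,0,0],[0,0,0],[0,0,0],[0,0,0],[0,0,0],[0,0,0],[0,0,0],[0,0,0]],"claw":[80,80,80,80,80,80,80,80,80,80]}'
python3 - <<'E'
from h import *
for n,(x,y) in(("top",(180,210)),("side",(280,125))):
    d=snapshot(n);f=d["frame"][y-50:y+50,x-50:x+50,::-1];cv2.imwrite(f"pics/{n}1.png",cv2.resize(f,None,fx=4,fy=4,interpolation=2))
a=np.hstack([cv2.imread("pics/top1.png"),cv2.imread("pics/side1.png")]);cv2.imwrite("pics/b3.png",a)
E
```

```text
time: 24.75
tool_pos: [543.2, 293.2, 64.0]
tcp_rot: [-180.0, -0.0, -180.0]
ft_force: [0.3, 0.0, 0.7]
finger_gap: 79.9
time: 25.75
tool_pos: [543.1, 171.3, 143.7]
tcp_rot: [-180.0, -0.0, 179.9]
ft_force: [-0.0, 0.4, -0.0]
finger_gap: 80.2
```

View pics/b3.png

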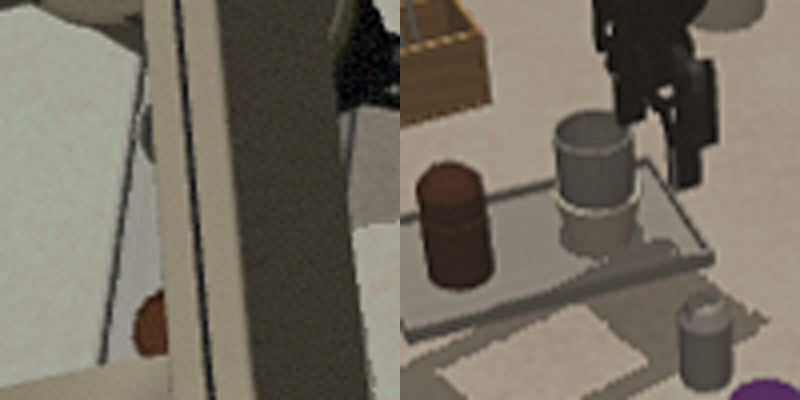

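```bash
python3 -m creep '{"translation":[[-12,-8,0],[-25,-16,0],[-30,-18,0],[-25,-16,0],[-15,-9,0],[-7,-4,5],[0,0,10],[0,0,5],[0,0,0],[0,0,0]],"rotation":[[0,0,0],[0,0,0],[0,0,0],[0,0,0],[0,0,0],[0,0,0],[0,0,0],[0,0,0],[0,0,0],[0,0,0]],"claw":[80,80,75,72,72,72,72,72,72,72]}'
python3 - <<'E'
from h import *
for n,(x,y) in(("top",(265,150)),("side",(345,145))):
    d=snapshot(n);f=d["frame"][y-50:y+50,x-50:x+50,::-1];cv2.imwrite(f"pics/{n}1.png",cv2.resize(f,None,fx=4,fy=4,interpolation=2))
a=np.hstack([cv2.imread("pics/top1.png"),cv2.imread("pics/side1.png")]);cv2.imwrite("pics/b4.png",a)
d=snapshot("top");print([cast(d,u,50) for u in((170,107),(290,107))])
E
```

```text
time: 26.85
tool_pos: [656.4, 103.0, 123.6]
tcp_rot: [180.0, -0.1, -179.9]
ft_force: [0.1, -0.6, -0.2]
finger_gap: 72.0
[array([773.4, 344. ]), array([766.3,  44.3])]
```

View pics/b4.png

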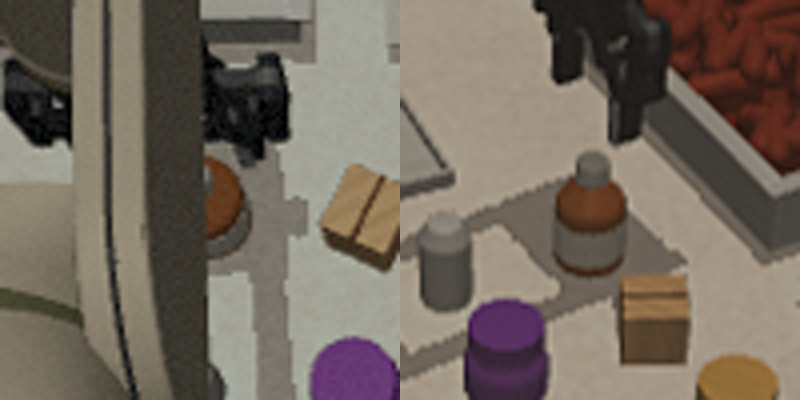

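```bash
python3 - <<'E'
from h import *
d=snapshot("side")
f=lambda p:((proj(d,p)-[295,95]+.5)*4+[400,0]).round(0)
for z in(124,132): print(z,[f((656.4+dx,y,z)) for y in(67,56) for dx in(-11,11)])
for p in((657,101,88),(660,101,88),(657,105,88)):print(f(p))
t=snapshot("top"); g=lambda p:((proj(t,p)-[215,100]+.5)*4).round(0)
print([g((656.4+dx,103-36,132)) for dx in(-11,11)],g((657,101,54)))
E
```

```text
124 [array([604., 154.]), array([632., 145.]), array([612., 163.]), array([641., 154.])]
132 [array([604., 145.]), array([633., 136.]), array([613., 153.]), array([641., 144.])]
[592. 165.]
[596. 164.]
[590. 162.]
[array([244., 173.]), array([244., 135.])] [207. 199.]
```

```bash
python3 -m creep '{"translation":[[0,0,25],[0,0,30],[0,0,25],[0,0,15],[0,0,9],[0,0,0],[0,0,0],[0,0,0],[0,0,0],[0,0,0]],"rotation":[[0,0,0],[0,0,0],[0,0,0],[0,0,0],[0,0,0],[0,0,0],[0,0,0],[0,0,0],[0,0,0],[0,0,0]],"claw":[72,72,72,72,72,67,62,57,52,47]}' 40
python3 -m creep '{"translation":[[0,0,0],[0,0,0],[0,0,-8],[0,0,-20],[0,0,-30],[0,0,-30],[0,0,-30],[0,0,-7],[0,0,0],[0,0,0]],"rotation":[[0,0,0],[0,0,0],[0,0,0],[0,0,0],[0,0,0],[0,0,0],[0,0,0],[0,0,0],[0,0,0],[0,0,0]],"claw":[42,42,42,42,42,42,42,42,42,42]}'
python3 - <<'E'
from h import *
for n,(x,y) in(("top",(265,150)),("side",(345,145))):
    d=snapshot(n);f=d["frame"][y-50:y+50,x-50:x+50,::-1];cv2.imwrite(f"pics/{n}1.png",cv2.resize(f,None,fx=4,fy=4,interpolation=2))
a=np.hstack([cv2.imread("pics/top1.png"),cv2.imread("pics/side1.png")]);cv2.imwrite("pics/b5.png",a)
E
```

```text
time: 28.1
tool_pos: [658.8, 102.9, 22.2]
tcp_rot: [179.9, 0.2, -180.0]
ft_force: [-0.5, 2.9, 5.9]
finger_gap: 50.5
time: 29.1
tool_pos: [656.2, 102.1, 143.0]
tcp_rot: [-180.0, -0.1, -180.0]
ft_force: [-0.3, 0.7, -2.4]
finger_gap: 50.5
```

View pics/b5.png

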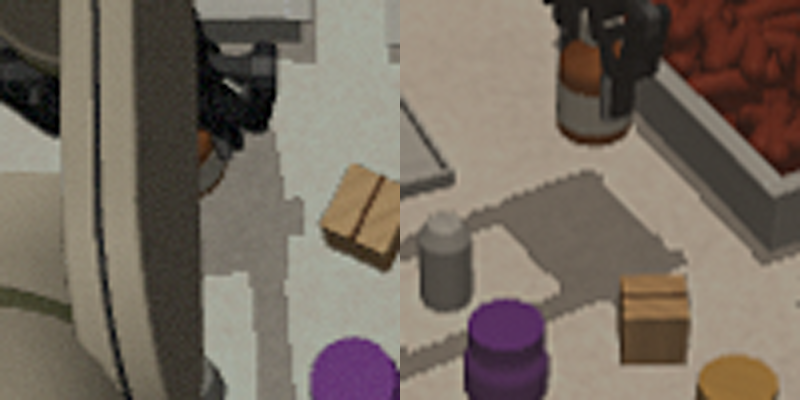

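```bash
python3 -m creep '{"translation":[[6,-13,0],[12,-26,0],[16,-36,0],[16,-36,0],[16,-36,0],[16,-36,0],[16,-36,0],[16,-36,0],[16,-36,0],[16,-36,0]],"rotation":[[0,0,0],[0,0,0],[0,0,0],[0,0,0],[0,0,0],[0,0,0],[0,0,0],[0,0,0],[0,0,0],[0,0,0]],"claw":[42,42,42,42,42,42,42,42,42,42]}'
python3 -m creep '{"translation":[[16,-36,0],[13,-25,0],[7,-14,0],[0,0,20],[0,0,30],[0,0,25],[0,0,15],[0,0,10],[0,0,0],[0,0,0]],"rotation":[[0,0,0],[0,0,0],[0,0,0],[0,0,0],[0,0,0],[0,0,0],[0,0,0],[0,0,0],[0,0,0],[0,0,0]],"claw":[42,42,42,42,42,42,42,42,42,42]}'
python3 - <<'E'
from h import *
for n,(x,y) in(("top",(420,205)),("side",(370,260))):
    d=snapshot(n);f=d["frame"][y-60:y+60,x-60:x+60,::-1];cv2.imwrite(f"pics/{n}1.png",cv2.resize(f,(400,400),interpolation=2))
a=np.hstack([cv2.imread("pics/top1.png"),cv2.imread("pics/side1.png")]);cv2.imwrite("pics/b6.png",a)
E
```

```text
time: 30.2
tool_pos: [509.2, -226.4, 144.0]
tcp_rot: [180.0, -0.1, 180.0]
ft_force: [-0.3, -0.1, -2.0]
finger_gap: 50.4
time: 31.2
tool_pos: [475.9, -300.1, 45.9]
tcp_rot: [-180.0, 0.0, -180.0]
ft_force: [-0.0, -0.2, -2.1]
finger_gap: 50.7
```

View pics/b6.png

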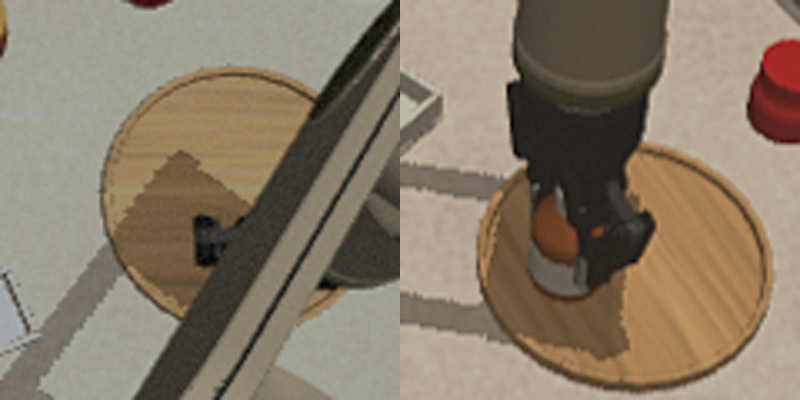

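```bash
python3 -m creep '{"translation":[[0,0,8],[0,0,5],[0,0,3],[0,0,1],[0,0,0],[0,0,0]],"rotation":[[0,0,0],[0,0,0],[0,0,0],[0,0,0],[0,0,0],[0,0,0]],"claw":[42,42,42,42,42,42]}'
```

```text
time: 31.9
tool_pos: [475.0, -299.5, 28.3]
tcp_rot: [180.0, -0.0, -180.0]
ft_force: [-4.6, 1.7, 5.3]
finger_gap: 50.7
```

```bash
python3 -m creep '{"translation":[[0,0,1],[0,0,0],[0,0,0]],"rotation":[[0,0,0],[0,0,0],[0,0,0]],"claw":[42,42,42]}'
```

```text
time: 32.2
tool_pos: [475.1, -299.6, 28.3]
tcp_rot: [180.0, -0.0, -180.0]
ft_force: [-7.2, 6.4, 13.2]
finger_gap: 51.0
```

```bash
python3 -m creep '{"translation":[[0,0,0],[0,0,0],[0,0,0],[0,0,0],[0,0,-8],[0,0,-20],[0,0,-30],[0,0,-30],[0,0,-17],[0,0,0]],"rotation":[[0,0,0],[0,0,0],[0,0,0],[0,0,0],[0,0,0],[0,0,0],[0,0,0],[0,0,0],[0,0,0],[0,0,0]],"claw":[55,60,65,70,75,75,75,75,75,75]}'
python3 -m creep '{"translation":[[-14,16,0],[-25,28,0],[-25,28,0],[-25,28,0],[-25,28,0],[-25,28,0],[-22,25,0],[-14,15,10],[0,0,15],[0,0,0]],"rotation":[[0,0,0],[0,0,0],[0,0,0],[0,0,0],[0,0,0],[0,0,0],[0,0,0],[0,0,0],[0,0,0],[0,0,0]],"claw":[75,75,75,75,75,75,75,75,75,75]}'
python3 - <<'E'
from h import *
for n,(x,y) in(("top",(360,165)),("side",(385,200))):
    d=snapshot(n);f=d["frame"][y-60:y+60,x-60:x+60,::-1];cv2.imwrite(f"pics/{n}1.png",cv2.resize(f,(400,400),interpolation=2))
a=np.hstack([cv2.imread("pics/top1.png"),cv2.imread("pics/side1.png")]);cv2.imwrite("pics/b7.png",a)
f=lambda p:((proj(d,p)-[325,140]+.5)/.3+[400,0]).round(0)
T=sense()["tool_pos"];print(T,[f((T[0]+dx,T[1]-37,T[2]+9)) for dx in(-11,11)],f((649.5,-104,58)))
E
```

```text
time: 33.2
tool_pos: [477.3, -301.3, 136.2]
tcp_rot: [-179.8, 0.3, -180.0]
ft_force: [0.0, 0.3, 0.3]
finger_gap: 74.8
time: 34.2
tool_pos: [647.7, -102.9, 102.6]
tcp_rot: [179.9, -0.4, -179.9]
ft_force: [-0.8, -0.6, -0.5]
finger_gap: 75.2
[ 648.67842169 -104.2360271   105.36094968] [array([603., 149.]), array([628., 139.])] [582. 168.]
```

View pics/b7.png

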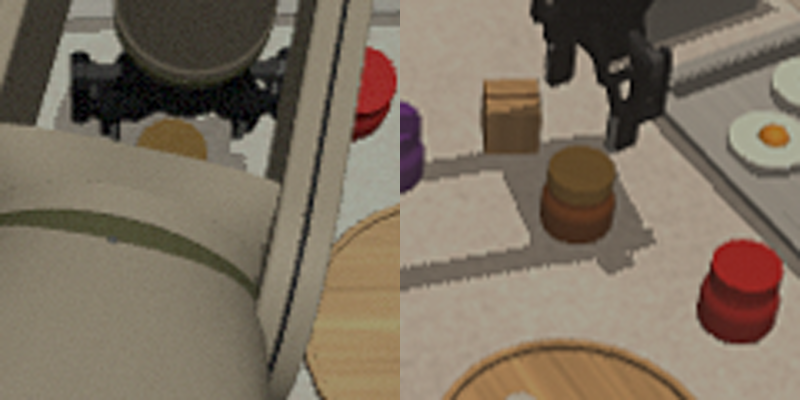

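```bash
python3 -m creep '{"translation":[[0,0,20],[0,0,25],[0,0,18],[0,0,11],[0,0,5],[0,0,0],[0,0,0],[0,0,0],[0,0,0],[0,0,0]],"rotation":[[0,0,0],[0,0,0],[0,0,0],[0,0,0],[0,0,0],[0,0,0],[0,0,0],[0,0,0],[0,0,0],[0,0,0]],"claw":[75,75,75,75,75,68,62,57,52,47]}' 40
python3 -m creep '{"translation":[[0,0,0],[0,0,0],[0,0,-8],[0,0,-20],[0,0,-30],[0,0,-30],[0,0,-20],[0,0,-7],[0,0,0],[0,0,0]],"rotation":[[0,0,0],[0,0,0],[0,0,0],[0,0,0],[0,0,0],[0,0,0],[0,0,0],[0,0,0],[0,0,0],[0,0,0]],"claw":[42,42,42,42,42,42,42,42,42,42]}'
python3 - <<'E'
from h import *
for n,(x,y) in(("top",(360,165)),("side",(385,200))):
    d=snapshot(n);f=d["frame"][y-60:y+60,x-60:x+60,::-1];cv2.imwrite(f"pics/{n}1.png",cv2.resize(f,(400,400),interpolation=2))
a=np.hstack([cv2.imread("pics/top1.png"),cv2.imread("pics/side1.png")]);cv2.imwrite("pics/b8.png",a)
E
```

```text
time: 35.3
tool_pos: [651.2, -103.4, 29.5]
tcp_rot: [180.0, 0.1, -180.0]
ft_force: [-0.8, 3.6, 6.4]
finger_gap: 50.6
time: 36.3
tool_pos: [649.4, -103.6, 141.4]
tcp_rot: [180.0, -0.1, -180.0]
ft_force: [0.6, 0.8, -3.3]
finger_gap: 50.6
```

View pics/b8.png

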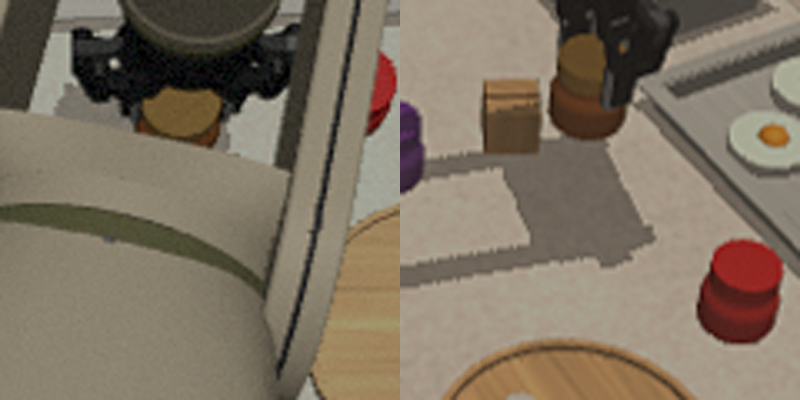

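```bash
python3 -m creep '{"translation":[[6,-14,0],[12,-28,0],[15,-36,0],[15,-36,0],[15,-36,0],[12,-28,0],[8,-18,0],[0,0,10],[0,0,25],[0,0,0]],"rotation":[[0,0,0],[0,0,0],[0,0,0],[0,0,0],[0,0,0],[0,0,0],[0,0,0],[0,0,0],[0,0,0],[0,0,0]],"claw":[42,42,42,42,42,42,42,42,42,42]}'
python3 -m creep '{"translation":[[0,0,25],[0,0,20],[0,0,12],[0,0,6],[0,0,0],[0,0,0]],"rotation":[[0,0,0],[0,0,0],[0,0,0],[0,0,0],[0,0,0],[0,0,0]],"claw":[42,42,42,42,42,42]}'
python3 - <<'E'
from h import *
for n,(x,y) in(("top",(420,205)),("side",(370,260))):
    d=snapshot(n);f=d["frame"][y-60:y+60,x-60:x+60,::-1];cv2.imwrite(f"pics/{n}1.png",cv2.resize(f,(400,400),interpolation=2))
a=np.hstack([cv2.imread("pics/top1.png"),cv2.imread("pics/side1.png")]);cv2.imwrite("pics/b9.png",a)
E
```

```text
time: 37.4
tool_pos: [564.3, -298.0, 102.8]
tcp_rot: [179.7, -0.4, 180.0]
ft_force: [-1.7, 1.6, -3.9]
finger_gap: 50.4
time: 38.0
tool_pos: [567.9, -300.0, 46.1]
tcp_rot: [-180.0, 0.1, -180.0]
ft_force: [-0.3, -0.6, -0.6]
finger_gap: 50.3
```

View pics/b9.png

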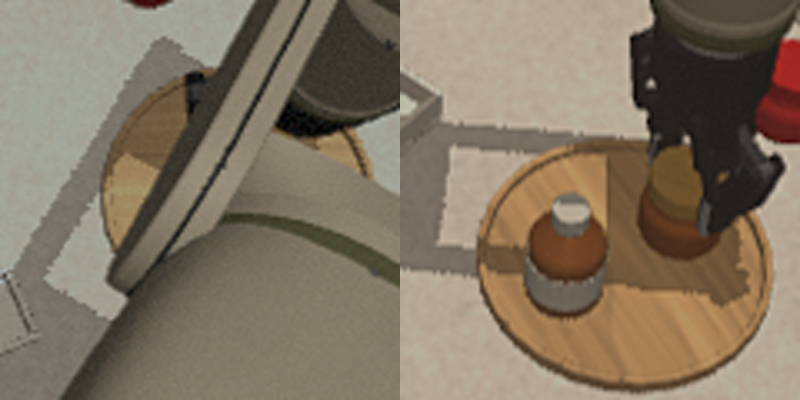

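Target TCP ≈ 33–35 (grasp height + 6).

```bash
python3 -m creep '{"translation":[[0,0,5],[0,0,3],[0,0,2],[0,0,0],[0,0,0]],"rotation":[[0,0,0],[0,0,0],[0,0,0],[0,0,0],[0,0,0]],"claw":[42,42,42,42,42]}'
```

```text
time: 38.6
tool_pos: [567.3, -299.7, 35.6]
tcp_rot: [180.0, -0.0, -180.0]
ft_force: [-4.1, 3.4, 5.7]
finger_gap: 50.4
```

```bash
python3 -m creep '{"translation":[[0,0,1],[0,0,0],[0,0,0]],"rotation":[[0,0,0],[0,0,0],[0,0,0]],"claw":[42,42,42]}'
```

```text
time: 38.9
tool_pos: [567.4, -299.8, 35.5]
tcp_rot: [-180.0, 0.0, -180.0]
ft_force: [-6.8, 4.0, 12.6]
finger_gap: 50.1
```

```bash
python3 -m creep '{"translation":[[0,0,0],[0,0,0],[0,0,0],[0,0,0],[0,0,-8],[0,0,-20],[0,0,-30],[0,0,-40],[0,20,-40],[6,35,-20]],"rotation":[[0,0,0],[0,0,0],[0,0,0],[0,0,0],[0,0,0],[0,0,0],[0,0,0],[0,0,0],[0,0,0],[0,0,0]],"claw":[55,60,65,70,75,75,75,75,75,75]}'
python3 -m creep '{"translation":[[10,40,0],[10,40,0],[10,40,0],[10,40,0],[10,40,0],[10,40,0],[5,20,0],[0,10,0],[0,0,0],[0,0,0]],"rotation":[[0,0,0],[0,0,0],[0,0,0],[0,0,0],[0,0,0],[0,0,0],[0,0,0],[0,0,0],[0,0,0],[0,0,0]],"claw":[75,75,75,75,75,75,75,75,75,75]}'
python3 - <<'E'
from h import *
for n in("top","side"):
    d=snapshot(n);cv2.imwrite(f"pics/{n}9.png",d["frame"][:,:,::-1])
E
```

```text
time: 39.9
tool_pos: [563.1, -246.8, 197.5]
tcp_rot: [-179.8, 0.4, 179.9]
ft_force: [0.4, -0.9, 1.2]
finger_gap: 74.9
time: 40.9
tool_pos: [496.7, 24.5, 192.3]
tcp_rot: [-180.0, 0.0, -180.0]
ft_force: [-0.8, 0.9, -0.4]
finger_gap: 75.4
```

View pics/top9.png

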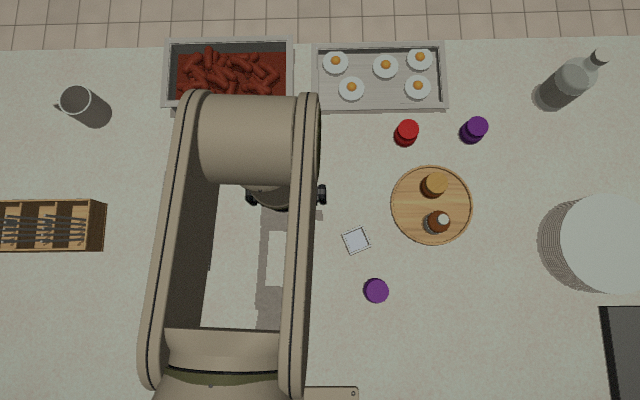

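View pics/side9.png

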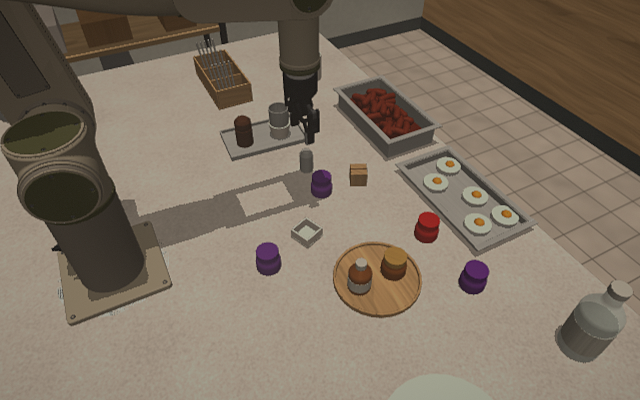

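```bash
python3 -m creep '{"translation":[[0,-15,0],[0,-30,0],[0,-40,0],[0,-40,0],[0,-40,0],[0,-40,0],[0,-20,0],[0,-10,0],[0,0,0],[0,0,0]],"rotation":[[0,0,0],[0,0,0],[0,0,0],[0,0,0],[0,0,0],[0,0,0],[0,0,0],[0,0,0],[0,0,0],[0,0,0]],"claw":[75,75,75,75,75,75,75,75,75,75]}'
python3 - <<'E'
from h import *
for n,(x,y) in(("top",(188,220)),("side",(270,125))):
    d=snapshot(n);f=d["frame"][y-60:y+60,x-60:x+60,::-1];cv2.imwrite(f"pics/{n}1.png",cv2.resize(f,(400,400),interpolation=2))
a=np.hstack([cv2.imread("pics/top1.png"),cv2.imread("pics/side1.png")]);cv2.imwrite("pics/c1.png",a)
t=snapshot("top")
g=lambda p:((proj(t,p)-[128,160]+.5)/.3).round(0)
print(g((543.5,293.3,101)),g((543.5,293.3,49)),29.5*380.8/(929-101)/.3,33.5*380.8/880/.3, g((435.6,301,92)))
E
```

```text
time: 42.0
tool_pos: [496.2, -209.3, 191.8]
tcp_rot: [180.0, -0.0, 180.0]
ft_force: [0.0, 0.4, -0.3]
finger_gap: 75.2
[164. 111.] [193. 126.] 45.22383252818036 48.32121212121213 [148. 272.]
```

View pics/c1.png

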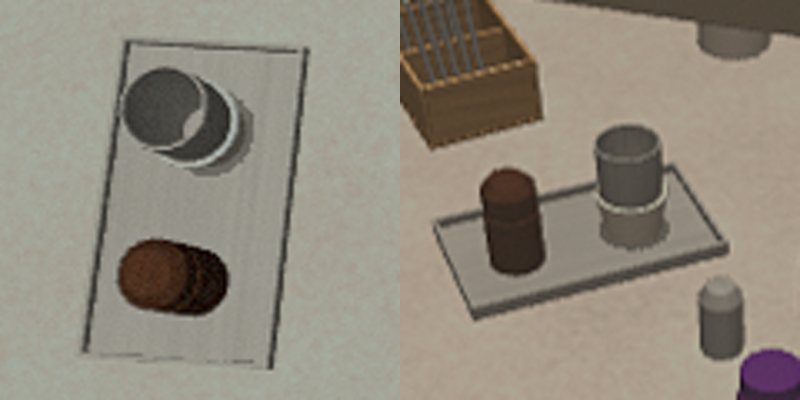

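```bash
python3 - <<'E'
from h import *
s=snapshot("side")["frame"].astype(int);o=cv2.imread("pics/side0.png")[:,:,::-1].astype(int)
for n,(x,y) in dict(block=(358,175),dish=(307,233),shaker=(307,160)).items():
    r=(slice(y-14,y+14),slice(x-14,x+14));print(n,abs(s[r]-o[r]).mean().round(1))
print(sense()["time"],hand_in())
E
```

```text
block 58.8
dish 10.0
shaker 7.4
the job is handed in; nothing more can be done
42.2 None
```

I placed the holder and pepper mill on the oblong tray, let the cup down into the holder, and set the syrup bottle and jam jar on the round board. The job was handed in at about 42 s, and no verdict is reported.

**What the last pictures show**
- **Tray:** the holder and mill look upright and well inside the tray. The cup rim and holder rim were each within about 1–2 mm of where they should be, so the two share an axis. The cup was lowered in small steps with wrist force under about 7 N, and it was down to 1.5 N just before I opened the fingers. I can't measure the contact force between cup and holder directly.
- **Board:** syrup and jar look upright. I placed them about 47 mm and 45 mm from the board's centre. Both were lowered until they touched the floor, at the expected height, before release.

**Checks that disagreed**
- **Block:** the last comparison before hand-in differed a lot (58.8), while the dish (10.0) and shaker (7.4) matched. I think the arm was in front of the block in that picture. In the picture two moves earlier the block was where it started, and no move after that came lower than about 190 mm. I did not take another picture to confirm it.
- **Cameras:** the two cameras disagreed by up to about 7 mm on some points, mostly in y. I used values between the two views and checked alignment in the pictures at each grasp.

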